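Click the food box lid shut all round

ROBOT

A 6-joint arm with a two-finger parallel gripper is mounted at the origin on a cart in front of the work surface, level with it; the furniture and walls round the work are solid. World frame = base frame: x ahead of the robot, y to its left, z up, the work surface at z = 0. Lengths are in m, angles in rad, forces in N, time in s.
With the tool pointing down it reaches from about 0.35 to 0.8 m from the base axis. Payload 7.3 kg.
Tool frame: the origin (TCP) lies between the finger pads; the fingertips stand 25 mm ahead of it and the grasp point (between the pads) lies 6 mm ahead of it (r.tip_extent is the distance from the TCP to the fingertips, in m); z points along the fingers, y is the direction in which the jaws open and shut (so a half turn about z gives the same grasp; the last joint's range is limited). The gripper opens to 85 mm and grips with 20 to 120 N. Pads are 22 mm wide; open, the fingers measure 114 mm over their backs; the gripper's body (76 mm by 85 mm) begins 54 mm behind the grasp point. The pads swing forward as they close: fully open they stand 13 mm farther back than shut.
Start: joints at [1.03, 0.342, 1.524, -0, 1.275, -0.146], TCP at [0.202, 0.485, 0.256] pointing down, gripper open.
Joint ranges: [-2.53, 2.53], [-0.77, 2.02], [0.04, 2.7], [-1, 4.14], [0.28, 2.66], [-3.11, 3.11]. Speed limits (rad/s): [2.57, 2.57, 3.14, 3.14, 3.14, 3.14].

INTERFACE

Orientations are given as a unit quaternion [x, y, z, w].
In Python, from workcell import r, command_gripper, optics gives the robot as it stands. The module is installed in compiled form; this text tells all that it offers. Calls block until the motion is done:
- r.reach(position, orientation): joint-space move of the TCP to a pose.
- r.move_straight(position, orientation=None, speed=0.15, max_force=None): straight line of the TCP; orientation=None keeps the orientation; speed is the mean speed in m/s. With max_force (N) it stops when the force on the tool has changed by that much, and returns True; else False.
- r.movej(angles): joint-space move.
- command_gripper(opening, force=None): finger opening in m; force is the grip in N (None keeps the last); returns when the fingers have stopped.
- r.hold(seconds).
- r.solve_ik(position, orientation): joint angles nearest the present ones, or None.
- r.read_state(): the state.
- optics.get_image(name): name is "side" or "top" or "wrist"; returns (picture, depth): 480x640x3 uint8, red, green, blue; 480x640 float32, m along the optical axis (not along the pixel's ray), 0 where there is no reading.
- optics.camera_model(name): a dict with "K" (3x3 intrinsics, pixels), "k1" (the pictures are not rectified: a ray, as slopes to the right and down, at radius r is drawn at 1 + k1 r^2 times it, then the intrinsics apply), "R" (3x3) and "t" (3): a world point X has camera coordinates R X + t; the wrist camera has in their place "tool_from_camera" (4x4, takes a point from camera to tool coordinates, whose origin is the TCP and whose axes are the flange's). Camera axes: x right, y down, z forward; pixel columns grow to the right and rows downward; lengths in m; the calibration is good to about 2 mm. A picture is of the moment at which its call begins: read the wrist's pose just before it. camera_model takes no time and is no camera call.
A pose or a line that the arm cannot do raises r.PlanningError and nothing moves.
- r.finish_job(): hands the job in, once; it reports no verdict.
The state is a dict: "time_s": time; "joint_positions": joint angles; "dq": joint speeds; "tau": joint torques, N m; "eef_pos": TCP position; "eef_rot": TCP orientation; "contact_force": force on the tool from outside, world axes, zero at the start; "torque": the same for the moment, N m; "grip_width": finger opening in m.
Only numpy, scipy, OpenCV 4.12 (cv2) and the standard library are available. Lean on these libraries where they do the work, as an engineer would, in place of code of your own. Each camera call takes 0.05 s, during which the arm holds its last target. There are 200 camera calls.

TASK

Close the grey lid of the food box by pressing its four raised rim sections down with the fingertips until each clicks shut and stays flush, one at a time: start with the section that has the thumb tab and go round clockwise as seen from above. Only press: do not lift, tip or push the box away, and leave the mug, the salt shaker and the jam jar where they stand.

Things in the scene. Friction and masses are not known exactly. Their poses are not given: they have to be found in the camera images.
- food_box: Loose food box, about 0.9 kg, any yaw: white body 124 (x) by 154 mm (y), grey lid 134 x 164 mm, its top 70 mm high when shut. Origin: centre of its underside; z up; the thumb tab is on side -x. Lid corners and middle panel (74 x 104 mm, 3 mm lower) are seated and fixed; between the corners each side is a 30 mm wide section hinged on its inner edge, 100 mm long on sides -x and +x, 70 mm on +y and -y
- snap_tab (a joint): Rim section on the long side that carries the thumb tab (side -x of the box): first to press. Angle: 0 shut, flush with the corners; 0.4 up (start), outer edge 11 mm high. Pressed past about 0.2 it clicks to 0 and stays; less, it springs back up. Takes 6 to 9 N at its press point, more nearer the hinge.
- snap_second (a joint): Rim section on the short side +y of the box: second. Angle: 0 shut, flush with the corners; 0.4 up (start), outer edge 11 mm high. Pressed past about 0.2 it clicks to 0 and stays; less, it springs back up. Takes 6 to 9 N at its press point, more nearer the hinge.
- snap_third (a joint): Rim section on the long side +x of the box, opposite the tab: third. Angle: 0 shut, flush with the corners; 0.4 up (start), outer edge 11 mm high. Pressed past about 0.2 it clicks to 0 and stays; less, it springs back up. Takes 6 to 9 N at its press point, more nearer the hinge.
- snap_fourth (a joint): Rim section on the short side -y of the box: fourth and last. Angle: 0 shut, flush with the corners; 0.4 up (start), outer edge 11 mm high. Pressed past about 0.2 it clicks to 0 and stays; less, it springs back up. Takes 6 to 9 N at its press point, more nearer the hinge.
- press_tab (a point): Press point of the rim section on the long side that carries the thumb tab (side -x of the box): first to press. On the section's top face, mid-length, 20 mm outward from its hinge (10 mm inside the outer edge); it moves with the section: 77 mm above the worktop when up, 70 mm when shut. A ribbed thumb tab, 26 mm wide, sticks out 13 mm from the edge of this section only.
- press_second (a point): Press point of the rim section on the short side +y of the box: second. On the section's top face, mid-length, 20 mm outward from its hinge (10 mm inside the outer edge); it moves with the section: 77 mm above the worktop when up, 70 mm when shut.
- press_third (a point): Press point of the rim section on the long side +x of the box, opposite the tab: third. On the section's top face, mid-length, 20 mm outward from its hinge (10 mm inside the outer edge); it moves with the section: 77 mm above the worktop when up, 70 mm when shut.
- press_fourth (a point): Press point of the rim section on the short side -y of the box: fourth and last. On the section's top face, mid-length, 20 mm outward from its hinge (10 mm inside the outer edge); it moves with the section: 77 mm above the worktop when up, 70 mm when shut.
- mug_white: White mug, 97 mm high, standing loose behind the work; bystander. Origin: centre of its underside. The wall cupboards above it begin at about x = 0.63 m, 0.45 m over the worktop: keep the wrist and forearm back from them (lean the fingers forward at far points).
- salt_shaker: Grey salt shaker, 44 mm wide, 90 mm high, standing loose on one side of the box; bystander. Origin: centre of its underside.
- jam_jar: Jam jar with a black lid, 70 mm wide, 112 mm high, standing loose on the other side of the box; bystander. Origin: centre of its underside.

How it is judged:
On the way, in this order (a step that is already met when the one before it is completed fails the run):
1. the section with the thumb tab is pressed shut (value of joint snap_tab below 0.05 rad), for 0.2 s.
2. the next section clockwise is pressed shut (value of joint snap_second below 0.05 rad), for 0.2 s.
3. the section opposite the tab is pressed shut (value of joint snap_third below 0.05 rad), for 0.2 s.
4. the last section is pressed shut (value of joint snap_fourth below 0.05 rad), for 0.2 s.
At the end, for the whole second after the job is handed in: All four rim sections are shut (each joint below 0.05 rad), the box stands flat and still on the worktop within 40 mm of where it stood, and mug, salt shaker and jam jar are within 20 mm of where they stood (value of joint each of snap_tab, snap_second, snap_third, snap_fourth below 0.05 rad and angle between food_box's own z axis and vertical below 0.05 rad and height (world z) of food_box below 0.006 m and linear speed of food_box below 0.02 m/s and distance of food_box from where it was at the start of the episode below 0.04 m and distance of each of mug_white, salt_shaker, jam_jar from where it was at the start of the episode below 0.02 m); the robot touches nothing.
It fails at once if the box is lifted 12 mm off the worktop (height (world z) of food_box above 0.012 m).
It fails at once if the box is tipped by more than 0.15 rad (angle between food_box's own z axis and vertical above 0.15 rad).
It fails at once if the box is pushed more than 40 mm away (distance of food_box from where it was at the start of the episode above 0.04 m).
It fails at once if the mug, the salt shaker or the jam jar is moved by more than 20 mm or lifted (distance of any of mug_white, salt_shaker, jam_jar from where it was at the start of the episode above 0.02 m).
It also fails if it takes over 38 s, if anything falls off the work surface, if the arm or the gripper's body presses on something with over 40 N, if the wrist force passes 120 N, or if a joint passes its speed limit or range.

## Working session

There is one attempt and no reset: what is moved stays moved. The work goes in short steps, each a Python script; the robot and the scene stay as the last script left them, time stands still between calls to the robot, and variables do not carry over. Pictures are saved under pics/ and viewed, on a budget of 10 in all, crops included, one or two more only if the job needs it, and the job is handed in when it is done.

```bash
mkdir -p pics
python3 - <<'E'
from workcell import r, optics
import cv2, numpy as np
for n in ("top","side"):
    p,d=optics.get_image(n); cv2.imwrite(f"pics/{n}0.png",p[:,:,::-1]); np.savez(f"{n}0.npz",p=p,d=d)
    print(n,optics.camera_model(n))
print(optics.camera_model("wrist")); s=r.read_state(); print(s, r.tip_extent)
E
```

```text
top {'K': array([[510.87053559,   0.        , 323.03314466],
       [  0.        , 510.87053559, 239.35276192],
       [  0.        ,   0.        ,   1.        ]]), 'k1': -0.13065854792699866, 'R': array([[-0.01558986, -0.99983997,  0.00877408],
       [-0.98140803,  0.0136224 , -0.19144898],
       [ 0.19129882, -0.01159561, -0.98146335]]), 't': array([0.01748571, 0.58108885, 1.13413151])}
side {'K': array([[447.69146027,   0.        , 323.418691  ],
       [  0.        , 447.69146027, 244.14050931],
       [  0.        ,   0.        ,   1.        ]]), 'k1': -0.0668028618998664, 'R': array([[ 0.92907516, -0.36987303,  0.00364518],
       [-0.21490089, -0.54777287, -0.8085558 ],
       [ 0.30105972,  0.75042576, -0.58840821]]), 't': array([-0.52449951,  0.17954854,  0.99777066])}
{'K': array([[400.06353366,   0.        , 322.54612535],
       [  0.        , 400.06353366, 245.37217862],
       [  0.        ,   0.        ,   1.        ]]), 'k1': -0.07939107310824958, 'tool_from_camera': array([[ 3.50015744e-04, -9.55454663e-01, -2.95137706e-01,
         7.58222931e-02],
       [ 9.9999
[... 249 characters left out ...]
s': 0.1, 'joint_positions': array([ 1.02998738e+00,  3.42663032e-01,  1.52494583e+00, -4.40620898e-08,
        1.27545166e+00, -1.46029875e-01]), 'dq': array([ 1.13189106e-03, -2.22968927e-03, -2.64536488e-03,  3.43874866e-04,
        3.21528419e-04,  4.93324584e-06]), 'tau': array([ 2.34620100e-03, -4.34449196e+01, -2.46491629e+01, -6.53770917e-05,
        4.66654732e-03, -1.27019046e-06]), 'eef_pos': array([0.20173003, 0.48431869, 0.25568178]), 'eef_rot': array([ 1.96110168e-01,  9.80581594e-01, -6.91086959e-04, -2.47102599e-04]), 'contact_force': array([-0.23663696,  0.07525234,  0.49444447]), 'torque': array([ 0.01922871, -0.01711904,  0.04431107]), 'grip_width': 0.085468483598387} 0.025
```

View pics/top0.png

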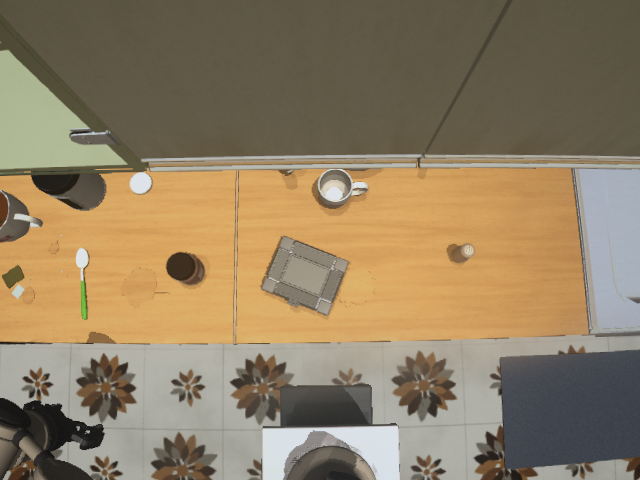

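View pics/side0.png

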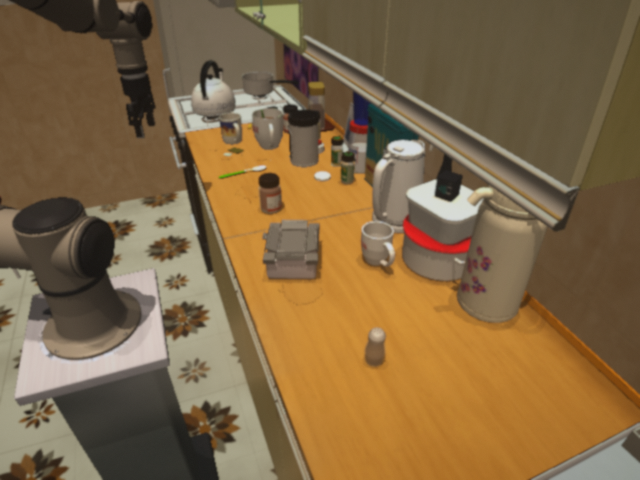

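The top view shows the lid centred near (305,275), with its long side roughly left–right and what looks like the tab at (292,301) on the robot side. The mug is at (335,187), the jar at (184,267) and the shaker at (463,252). Next I'll get a rough centre and take a close wrist look.

```bash
cat > h.py <<'E'
import numpy as np, cv2
from scipy.spatial.transform import Rotation as Ro
from workcell import r, optics, command_gripper
def rays(uv,cm):
    K=cm["K"]; q=(np.atleast_2d(uv).astype(float)-K[:2,2])/[K[0,0],K[1,1]]
    s=cv2.undistortPoints(q.reshape(-1,1,2),np.eye(3),np.array([cm["k1"],0,0,0,0.])).reshape(-1,2)
    return np.c_[s,np.ones(len(s))]
def onplane(uv,R,t,cm,z):   # x_cam = R X + t
    d=rays(uv,cm)@R; o=-R.T@t
    return o+d*((z-o[2])/d[:,2])[:,None]
def wristRt(st,cm):
    T=np.eye(4);T[:3,:3]=Ro.from_quat(st["eef_rot"]).as_matrix();T[:3,3]=st["eef_pos"]
    W=np.linalg.inv(T@cm["tool_from_camera"]); return W[:3,:3],W[:3,3]
def down(yaw,tilt=0):  # tool z down, tool x along heading yaw; tilt leans fingertips forward (+x heading)
    return (Ro.from_euler("z",yaw)*Ro.from_euler("y",-tilt)*Ro.from_euler("x",np.pi)).as_quat()
E
python3 - <<'E'
from h import *
f=np.load("top0.npz");p=f["p"];cm=optics.camera_model("top")
hsv=cv2.cvtColor(p,cv2.COLOR_RGB2HSV)
m=((hsv[:,:,1]<70)).astype(np.uint8); m[:225]=0;m[330:]=0;m[:,:250]=0;m[:,360:]=0
m=cv2.morphologyEx(m,cv2.MORPH_OPEN,np.ones((7,7)))
c=max(cv2.findContours(m,0,2)[0],key=cv2.contourArea)
rect=cv2.minAreaRect(c);b=cv2.boxPoints(rect);print(rect,cv2.contourArea(c))
P=onplane(b,cm["R"],cm["t"],cm,.07);print(P,P.mean(0))
for n,uv,z in(("mug",(335,187),.097),("salt",(467,250),.09),("jar",(182,266),.112)):print(n,onplane(uv,cm["R"],cm["t"],cm,z))
s=r.read_state();print("toolx",Ro.from_quat(s["eef_rot"]).as_matrix())
for x in (.4,.45,.5):
  for yaw in (0,np.pi,np.pi/2,-np.pi/2): print(x,yaw,r.solve_ik([x,P.mean(0)[1],.35],down(yaw)))
E
```

```text
((303.899658203125, 276.51849365234375), (71.30419921875, 61.33415222167969), 21.571308135986328) 3898.5
[[ 0.45941813  0.15473016  0.07      ]
 [ 0.59036188  0.10349822  0.07      ]
 [ 0.52712013 -0.04793489  0.07      ]
 [ 0.39854988  0.00573068  0.07      ]] [0.49386251 0.05400604 0.07      ]
mug [[ 0.69547491 -0.02000683  0.097     ]]
salt [[ 0.54534652 -0.31893581  0.09      ]]
jar [[0.51462575 0.32267766 0.112     ]]
toolx [[-9.23081482e-01  3.84603701e-01 -7.55666881e-04]
 [ 3.84604384e-01  9.23080649e-01 -1.25841564e-03]
 [ 2.13550163e-04 -1.45225297e-03 -9.99998923e-01]]
0.4 0 [-5.62278909e-02  4.86880894e-02  1.63777926e+00 -4.44089210e-16
  1.45512530e+00  1.51456844e+00]
0.4 3.141592653589793 [-0.05622789  0.04868809  1.63777926  0.          1.4551253  -1.62702422]
0.4 1.5707963267948966 [-0.05622789  0.04868809  1.63777926  0.          1.4551253  -0.05622789]
0.4 -1.5707963267948966 [-5.62278909e-02  4.86880894e-02  1.63777926e+00 -4.44089210e-16
  1.45512530e+00  3.08536476e+00]
0.45 0 [-4.99346930e-02  1.46536327e-01  1.52696942e+00 -4.44089210e-16
  1.46808691e+00  1.52086163e+00]
0.45 3.141592653589793 [-0.04993469  0.14653633  1.52696942  0.          1.46808691 -1.62073102]
0.45 1.5707963267948966 [-0.04993469  0.14653633  1.52696942  0.          1.46808691 -0.04993469]
0.45 -1.5707963267948966 [-4.99346930e-02  1.46536327e-01  1.52696942e+00 -4.44089210e-16
  1.46808691e+00  3.09165796e+00]
0.5 0 [-4.49119280e-02  2.43788225e-01  1.40419320e+00 -4.44089210e-16
  1.49361122e+00  1.52588440e+00]
0.5 3.141592653589793 [-0.04491193  0.24378822  1.4041932   0.          1.49361122 -1.61570825]
0.5 1.5707963267948966 [-0.04491193  0.24378822  1.4041932   0.          1.49361122 -0.04491193]
0.5 -1.5707963267948966 [-4.49119280e-02  2.43788225e-01  1.40419320e+00 -4.44089210e-16
  1.49361122e+00  3.09668073e+00]
```

Run:
```python
from h import *
r.reach([.44,.05,.28],down(np.pi)); command_gripper(0.0); r.hold(.3)
s=r.read_state(); p,d=optics.get_image("wrist"); cv2.imwrite("pics/w0.png",p[:,:,::-1]); np.savez("w0.npz",p=p,d=d,pos=s["eef_pos"],rot=s["eef_rot"]); print(s["time_s"],s["eef_pos"],s["contact_force"],s["grip_width"])
```

```text
2.9667 [0.44000639 0.04999406 0.28000335] [ 0.14072137  0.54271204 -0.6114579 ] -0.00021742513199768214
```

View pics/w0.png

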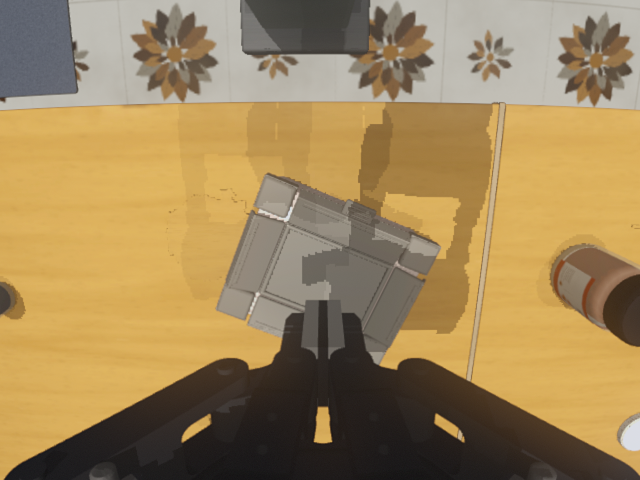

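The wrist view shows the tab at (360,212) on the robot-side long edge. The lid corners are at (267,175), (440,245) and (217,310).

Run:
```python
from h import *
f=np.load("w0.npz");cm=optics.camera_model("wrist");R,t=wristRt(dict(eef_pos=f["pos"],eef_rot=f["rot"]),cm)
A=onplane([(267,175),(440,245),(217,310)],R,t,cm,.07)[:,:2]
print(A, np.linalg.norm(A[1]-A[0]),np.linalg.norm(A[2]-A[0]), "centre",(A[1]+A[2])/2)
v=A[1]-A[0];print("yaw",np.arctan2(-v[0],v[1]))
v=A[2]-A[0];print("yaw",np.arctan2(v[1],v[0]))
print("tab",onplane([(360,212)],R,t,cm,.08))
# depth in top view
f=np.load("top0.npz");c=optics.camera_model("top");d=f["d"]
vv,uu=np.mgrid[225:330,250:360];dd=d[225:330,250:360].ravel()
X=(rays(np.c_[uu.ravel(),vv.ravel()],c)*dd[:,None]-c["t"])@c["R"]
k=(dd>0)&(X[:,2]>.06)&(X[:,2]<.095)
# restrict by morphological-like trimming not needed
rc=cv2.minAreaRect(X[k,:2].astype(np.float32));print(rc,k.sum(),np.percentile(X[k,2],[5,50,95]))
```

```text
[[ 0.40502196  0.00393172]
 [ 0.46474687  0.15074591]
 [ 0.52682182 -0.04675916]] 0.15849754387701 0.13192714576613332 centre [0.49578435 0.05199337]
yaw -0.3863598750802933
yaw -0.3943778955810741
tab [[0.43370287 0.07974997 0.08      ]]
((0.4936920404434204, 0.05252876132726669), (0.16494275629520416, 0.14413310587406158), 67.25603485107422) 4211 [0.06349759 0.0700021  0.08035183]
```

```bash
cat >> h.py <<'E'
C=np.array([.496,.0515]); YAW=-.392; Q=down(YAW+np.pi)
def pt(name,rad=18.5):
    a,b=37+rad,52+rad
    o={"tab":(-a,0),"second":(0,b),"third":(a,0),"fourth":(0,-b)}[name]
    return C+Ro.from_euler("z",YAW).as_matrix()[:2,:2]@(np.array(o)/1000)
def press(name,F=15,speed=.03):
    x,y=pt(name); e=r.tip_extent
    r.move_straight([x,y,e+.105],Q,speed=.15)
    r.move_straight([x,y,e+.09],speed=.06); r.hold(.2)
    f0=r.read_state()["contact_force"]
    hit=r.move_straight([x,y,e+.0665],speed=speed,max_force=F)
    s=r.read_state(); print(name,hit,"tip z",s["eef_pos"][2]-e,"xy err",s["eef_pos"][:2]-[x,y],"F",s["contact_force"]-f0)
    r.hold(.15); s=r.read_state(); print("  after F",s["contact_force"]-f0)
    r.move_straight([x,y,e+.105],speed=.1); print("  t",r.read_state()["time_s"])
E
python3 - <<'E'
from h import *
x,y=pt("tab"); r.reach([x,y,.16],Q); press("tab")
s=r.read_state(); p,d=optics.get_image("wrist"); cv2.imwrite("pics/w1.png",p[:,:,::-1])
E
```

```text
tab True tip z 0.0698466019631846 xy err [-2.35368852e-04  7.26159731e-05] F [-1.79839975 -0.44666999 10.28753499]
  after F [-1.58250246 -0.25787142 10.34548657]
  t 5.85
```

View pics/w1.png

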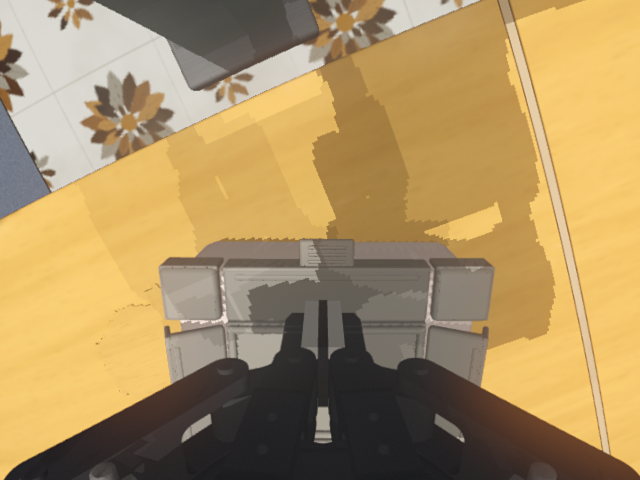

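The tab section is now flush with its corners (edge around row 262), the box is undisturbed, and the tip is centred on the tab (323 against 327). I'll press the other three.

Run:
```python
from h import *
for n in ("second","third","fourth"): press(n)
r.move_straight([.42,.05,.25],speed=.2); x=[.30,.20,.35]
r.reach(x,Q); r.hold(.3)
p,d=optics.get_image("top"); cv2.imwrite("pics/top1.png",cv2.resize(p[150:350,150:500,::-1],None,fx=2.2,fy=2.2,interpolation=cv2.INTER_CUBIC)); np.savez("top1.npz",p=p,d=d)
f=np.load("top0.npz");c=optics.camera_model("top")
def P(d):
    vv,uu=np.mgrid[225:330,250:360];dd=d[225:330,250:360].ravel()
    return (rays(np.c_[uu.ravel(),vv.ravel()],c)*dd[:,None]-c["t"])@c["R"]
for nm,dd in(("before",f["d"]),("after",d)):
    X=P(dd);L=(X[:,:2]-C)@Ro.from_euler("z",YAW).as_matrix()[:2,:2]*1000
    ins=(abs(L[:,0])<66)&(abs(L[:,1])<81)
    for n,m in(("tab",(L[:,0]<-54)&(abs(L[:,1])<40)),("sec",(L[:,1]>69)&(abs(L[:,0])<28)),("third",(L[:,0]>54)&(abs(L[:,1])<40)),("fourth",(L[:,1]<-69)&(abs(L[:,0])<28)),("corners",(abs(L[:,0])>45)&(abs(L[:,1])>60))):
        print(nm,n,np.median(X[ins&m,2]).round(4),end="; ")
    k=(X[:,2]>.06)&(X[:,2]<.095);print(cv2.minAreaRect(X[k,:2].astype(np.float32)))
print(r.read_state()["time_s"])
```

```text
second True tip z 0.06990392597825931 xy err [8.81963039e-05 9.11735348e-05] F [-1.13989962 -0.18305217  8.71038834]
  after F [-3.26755485  1.43624095  9.25975477]
  t 8.575
third True tip z 0.06990883947230778 xy err [ 2.45228908e-04 -9.44954331e-05] F [-2.76356231 -0.40768564  7.70270497]
  after F [-1.82327643 -0.89409116  7.29531892]
  t 11.25
fourth True tip z 0.06985637233941741 xy err [-2.23172936e-05 -8.97735725e-05] F [-3.90526571  1.11899717  8.20295069]
  after F [-2.95053313  1.29332091  9.66837735]
  t 13.925
before tab 0.0775; before sec 0.0785; before third 0.0783; before fourth 0.078; before corners 0.0687; ((0.4936920404434204, 0.05252876132726669), (0.16494275629520416, 0.14413310587406158), 67.25603485107422)
after tab 0.0685; after sec 0.0689; after third 0.0692; after fourth 0.0693; after corners 0.0686; ((0.4917680621147156, 0.05362872779369354), (0.16474604606628418, 0.1476503312587738), 67.41841125488281)
16.025
```

View pics/top1.png

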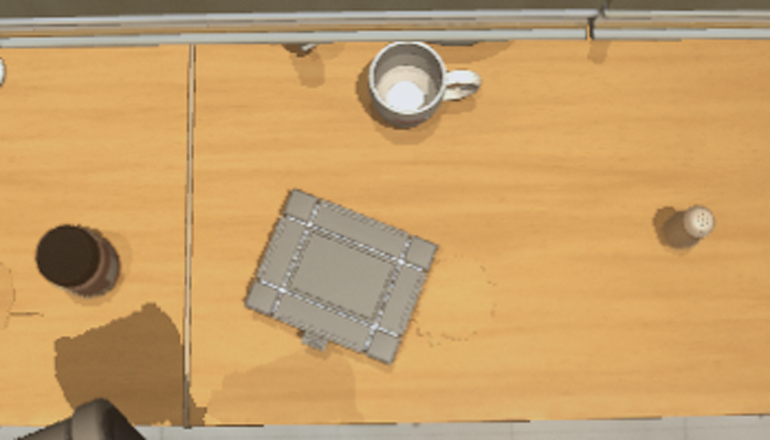

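All four sections are flush with the corners. The box at (340,275) and the mug, jar and shaker haven't moved, and the arm is clear.

```bash
python3 -c "
from workcell import r
r.finish_job()"
```

```text
the job is handed in; nothing more can be done
```

I pressed all four lid sections shut with closed fingertips, in order: the tab section first, then +y, +x and −y. The job was handed in at about 16 s, well within the 38 s limit.

- **Presses:** each one stopped on the 15 N contact limit with the fingertips at about 69.9 mm. That is flush, since the lid top is 70 mm high when shut.
- **Sections:** after the last press, the top camera's depth put all four at 68.5–69.3 mm, against 68.6 mm for the fixed corners. They read about 78 mm before pressing.
- **Box:** its fitted outline shifted by about 2 mm and 0.2°. That is within measurement error, because closing the tab section also changes the outline.
- **Bystanders:** in the last picture the mug, salt shaker and jam jar stand where they were, judged by eye rather than measured.
- **Arm:** it was clear of everything when I handed in.

No checks failed or disagreed.

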